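# Count to the third gap and push the spice tin in

### The arm

A 7-joint arm with a two-finger parallel gripper is mounted at the origin on the work surface. World frame = base frame: x ahead of the robot, y to its left, z up, the work surface at z = 0. Lengths are in m, angles in rad, forces in N, time in s.
With the tool pointing down it reaches from about 0.425 to 0.875 m from the base axis. Payload 9.9 kg.
Tool frame: the origin (TCP) lies at the very end of the fingers, on their centre line; the grasp point (between the pads) lies 19 mm behind it (env.grip_point_offset is the distance from the TCP to the grasp point, in m); z points along the fingers, y is the line along which they close (so a half turn about z gives the same grasp; the last joint's range is limited). The gripper opens to 85 mm and grips with 20 to 120 N. Pads are 22 mm wide; open, the fingers measure 114 mm over their backs; the gripper's body (76 mm by 85 mm) begins 54 mm behind the grasp point. The pads swing forward as they close: fully open they stand 13 mm farther back than shut.
Start: joints at [-1.422, 0.576, 0.025, 1.437, -0.015, 1.129, -0.057], TCP at [0.156, 0.657, 0.231] pointing down, gripper open.
Joint ranges: [-2.76, 2.76], [-0.34, 2.15], [-1.52, 1.57], [0.19, 2.46], [-1.09, 4.23], [0.17, 1.99], [-2.82, 2.82]. Speed limits (rad/s): [2.22, 2.22, 3.01, 3.01, 3.14, 3.14, 3.14].

### API

Orientations are given as a rotation vector (axis times angle).
In Python, from station import env gives the robot as it stands.
- The arm moves only by the tool servo_tool, never from a script. Its argument "series" is a list of rows, each an object of numbers: "jaw": the opening in per cent of the stroke, from 0 (shut) to 100 (fully open); "x", "y", "z": the shift along the tool's x, y, z normalised to -1 to 1, where 1 is 20 mm; "twist": the turn about the tool's z normalised to -1 to 1, where 1 is 0.15 rad. In form: [{"jaw": .., "x": .., "y": .., "z": .., "twist": ..}, ...]. A call has 1 to 8 rows; each row shifts and turns the commanded pose from where the row before left it, along the tool's axes as they then stand; what a row does not reach is not made up. A row lasts 1/8 s, in which the tool goes at most 62.5 mm and 10.7 degrees, less where a joint would pass 70% of its speed; a pose out of reach is approached as far as the arm can. A call with a number of a shift or a turn outside -1 to 1 is refused whole. A call with a gripper value outside its range is refused whole. The fingers move at their own pace and stop on an object; the grip force is fixed at half the most. Time passes only in rows, so rows that do not move let the fingers close. It gives the time, the measured TCP pose, the force, the opening and the grip force at its end, in the units of the state.
- env.sense(): the state, without advancing time (a new reading comes with each control period).
- env.snapshot(name): name is "scene" or "side" or "wrist"; returns a dict with "color" (420x560x3 uint8, red, green, blue), "camera_matrix" (3x3 intrinsics, pixels), "eye" and "orientation" of the camera in the world; the wrist camera has in their place "mount" (4x4, takes a point from camera to tool coordinates, whose origin is the TCP and whose axes are the flange's). Camera axes: x right, y up, looking along -z (the intrinsics and any distortion apply to the point x, -y, -z); pixel columns grow to the right and rows downward; lengths in m; the calibration is good to about 2 mm. A picture is of the moment at which its call begins: read the wrist's pose just before it. There is no depth.
- env.hand_in(): hands the job in; it is judged then, once.
The state is a dict: "t": time; "joint_positions": joint angles; "qd": joint speeds; "tau": joint torques, N m; "tcp_pos": TCP position; "tool_rot": TCP orientation; "force": force on the tool from outside, world axes, zero at the start; "moment": the same for the moment, N m; "gripper_width": finger opening in m; "grip_force": force on a finger pad.
Only numpy, scipy, OpenCV 4.12 (cv2) and the standard library are available. Lean on these libraries where they do the work, as an engineer would, in place of code of your own. Each camera call takes 0.05 s, during which the arm holds its last target. There are 200 camera calls.

### The job

Starting from the red end of the divider rack, count with a fingertip along its dark rail: touch the white inlay behind the first gap, then the second, then the third, one at a time and no further. Then push the yellow-lidded spice tin across the tiles into that third gap, upright and all the way in against the rail; only push it, do not lift it or tip it over. Leave the mortar, pestle, cup and bowls where they stand.

Things in the scene. Friction and masses are not known exactly. Their poses are not given: they have to be found in the camera images.
- rack: Fixed rack on the ledge: 7 blue dividers (4 mm thick, 32 high, x = 0 to 58 mm) make 6 gaps, 58 mm wide, open in front and above, closed behind by a dark wooden rail (x = 58 to 88 mm, 376 long, 50 high). Origin: on the ledge, middle of the open front; x into the gaps, away from the robot; y to its left; z up; yaw up to 0.2 rad. Gap centres: y = 155, 93, 31, -31, -93, -155 mm.
- end_red: Fixed red plastic post, 28 mm across, 62 mm high, at one end of the rail (203 mm from the rack's middle along its y, 73 mm along its x); it may be at the +y or the -y end. Counting starts at this end; a like post in grey stands at the other. Origin: centre of its foot.
- tin: Loose round spice tin, 50 mm diameter, 40 mm high, 0.13 to 0.25 kg, steel with a yellow lid, standing upright on the tiles in front of the rack and sliding on them with friction. Origin: centre of its underside, z up. All the way in, its centre lies at x = 33 mm in the rack's frame.
- mortar: Loose pale grey stone mortar, 124 mm across, 85 mm high, bystander beside the rack. Origin: centre of its underside.
- pestle: Loose short marble pestle standing on its broad end, 48 mm across, 100 mm high, bystander. Origin: centre of its underside.
- cup: Loose green ceramic cup, 72 mm across, 78 mm high, bystander. Origin: centre of its underside.
- bowls: Loose stack of two stainless steel bowls, 144 mm across, 66 mm high, bystander. Origin: centre of its underside.
- inlay1: White ceramic inlay, 26 mm along the rail by 24 mm, fixed flush in the rail's flat top behind a gap: number 1 from the robot's left (the rack's +y end), whichever end is red. Origin: centre of its top face, 50 mm above the ledge.
- inlay2: White ceramic inlay, 26 mm along the rail by 24 mm, fixed flush in the rail's flat top behind a gap: number 2 from the robot's left (the rack's +y end), whichever end is red. Origin: centre of its top face, 50 mm above the ledge.
- inlay3: White ceramic inlay, 26 mm along the rail by 24 mm, fixed flush in the rail's flat top behind a gap: number 3 from the robot's left (the rack's +y end), whichever end is red. Origin: centre of its top face, 50 mm above the ledge.
- inlay4: White ceramic inlay, 26 mm along the rail by 24 mm, fixed flush in the rail's flat top behind a gap: number 4 from the robot's left (the rack's +y end), whichever end is red. Origin: centre of its top face, 50 mm above the ledge.
- inlay5: White ceramic inlay, 26 mm along the rail by 24 mm, fixed flush in the rail's flat top behind a gap: number 5 from the robot's left (the rack's +y end), whichever end is red. Origin: centre of its top face, 50 mm above the ledge.
- inlay6: White ceramic inlay, 26 mm along the rail by 24 mm, fixed flush in the rail's flat top behind a gap: number 6 from the robot's left (the rack's +y end), whichever end is red. Origin: centre of its top face, 50 mm above the ledge.
There are look-alikes about, which are no part of the job. There is more than one size of the tin; the job needs the largest.

How it is judged:
On the way, in this order (a step that is already met when the one before it is completed fails the run):
1. a finger touches the inlay behind the first gap from the red end (((y of end_red in the frame of rack above 0 m and contact force between the fingers and inlay1 above 0.3 N) or (y of end_red in the frame of rack below 0 m and contact force between the fingers and inlay6 above 0.3 N))), for 0.05 s.
2. a finger touches the inlay behind the second gap from the red end (((y of end_red in the frame of rack above 0 m and contact force between the fingers and inlay2 above 0.3 N) or (y of end_red in the frame of rack below 0 m and contact force between the fingers and inlay5 above 0.3 N))), for 0.05 s.
3. a finger touches the inlay behind the third gap from the red end (((y of end_red in the frame of rack above 0 m and contact force between the fingers and inlay3 above 0.3 N) or (y of end_red in the frame of rack below 0 m and contact force between the fingers and inlay4 above 0.3 N))), for 0.05 s.
4. the tin stands in the third gap against the rail (x of tin in the frame of rack above 0.026 m and ((y of end_red in the frame of rack above 0 m and y of tin in the frame of rack between 0.019 and 0.043 m) or (y of end_red in the frame of rack below 0 m and y of tin in the frame of rack between -0.043 and -0.019 m)) and height (world z) of tin below 0.005 m and angle between tin's own z axis and vertical below 0.1 rad and linear speed of tin below 0.01 m/s), for 0.2 s.
At the end, for the whole second after the job is handed in: The tin stands upright (within 0.1 rad) on the ledge, at rest, in the third gap counted from the red end (its centre within 12 mm of the gap's centre line), with no more than 7 mm left between it and the rail (all of step 4); the robot touches nothing.
It fails at once if the tin is lifted off the ledge (over 12 mm) (height (world z) of tin above 0.012 m).
It fails at once if the tin is tipped (over 0.35 rad) (angle between tin's own z axis and vertical above 0.35 rad).
It fails at once if a finger touches an inlay beyond the third gap ((y of end_red in the frame of rack above 0 m and (contact force between the fingers and inlay4 above 0.3 N or contact force between the fingers and inlay5 above 0.3 N or contact force between the fingers and inlay6 above 0.3 N)) or (y of end_red in the frame of rack below 0 m and (contact force between the fingers and inlay1 above 0.3 N or contact force between the fingers and inlay2 above 0.3 N or contact force between the fingers and inlay3 above 0.3 N))).
It fails at once if the mortar, pestle, cup or bowls are moved by more than 20 mm (distance of any of mortar, pestle, cup, bowls from where it was at the start of the episode above 0.02 m).
It also fails if it takes over 72 s, if anything falls off the work surface, if the arm or the gripper's body presses on something with over 40 N, if the wrist force passes 120 N, or if a joint passes its speed limit or range.

## Working session

There is one attempt and no reset: what is moved stays moved. The work goes in short steps, Python scripts to look and compute and a tool call to move; the robot and the scene stay as the last step left them, time stands still between calls to the robot, and variables do not carry over. Pictures are saved under pics/ and viewed, at most 10 in all, crops included, and the job is handed in when it is done.

Besides the shell and the picture viewer there is one more tool, called after ">>>" by a JSON object that holds its "method" and its "body". servo_tool: Moves the arm, as the interface text tells. Its arguments: {"type":"object","properties":{"series":{"type":"array","items":{"type":"object","properties":{"jaw":{"type":"number"},"x":{"type":"number","minimum":-1,"maximum":1},"y":{"type":"number","minimum":-1,"maximum":1},"z":{"type":"number","minimum":-1,"maximum":1},"twist":{"type":"number","minimum":-1,"maximum":1}}}}},"required":["series"]}

```bash
mkdir -p pics; ls; cat > h.py <<'E'
import numpy as np, cv2
from scipy.spatial.transform import Rotation as R
from station import env
def cast(s,u,v,z):
    """pixel -> world point on plane z (fixed cameras)"""
    K=np.array(s["camera_matrix"]);d=np.linalg.inv(K)@[u,v,1]
    O=np.array(s["orientation"]); O=O if O.shape==(3,3) else R.from_rotvec(O).as_matrix()
    d=O@(d*[1,-1,-1]);e=np.array(s["eye"]);return e+d*(z-e[2])/d[2]
E
python3 - <<'E'
from h import *
st=env.sense();print(st)
a=[]
for n in("scene","side"):
    s=env.snapshot(n);cv2.imwrite(f"pics/{n}0.png",s["color"][:,:,::-1]);print(n,{k:v for k,v in s.items() if k!="color"})
E
```

```text
pics
{'t': 0.0, 'joint_positions': array([-1.4217824 ,  0.57652831,  0.0248228 ,  1.43789249, -0.01498668,
        1.12901626, -0.05650426]), 'qd': array([ 0.00055747, -0.00059799,  0.00053203,  0.00108167,  0.00071681,
       -0.0014876 ,  0.00073566]), 'tau': array([-3.19030378e-04, -7.65758801e+01,  2.25033693e+00, -2.85966504e+01,
        1.52750860e-02,  1.29755886e-02, -7.11302761e-06]), 'tcp_pos': array([0.15561588, 0.65635331, 0.23045022]), 'tool_rot': array([-3.64781831e-01, -3.12023483e+00,  2.60232796e-03]), 'force': array([-0.71029339, -0.06885108, -0.01786009]), 'moment': array([ 0.02651558, -0.01968608,  0.03300448]), 'grip_force': 0.0, 'gripper_width': 0.08566324021713674}
scene {'camera_matrix': array([[426.88214893,   0.        , 277.46807415],
       [  0.        , 426.88214893, 207.0147493 ],
       [  0.        ,   0.        ,   1.        ]]), 'eye': array([ 1.2469111 , -0.17528078,  0.7713302 ]), 'orientation': array([0.67121556, 0.52849833, 1.22366708])}
side {'camera_matrix': array([[527.28179924,   0.        , 291.40089778],
       [  0.        , 527.28179924, 209.64448433],
       [  0.        ,   0.        ,   1.        ]]), 'eye': array([ 0.01946148, -0.84874574,  1.09182465]), 'orientation': array([ 0.74403847, -0.20732716, -0.51772138])}
```

View pics/scene0.png

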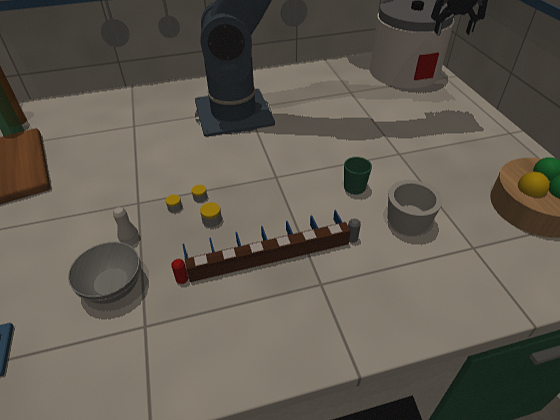

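View pics/side0.png

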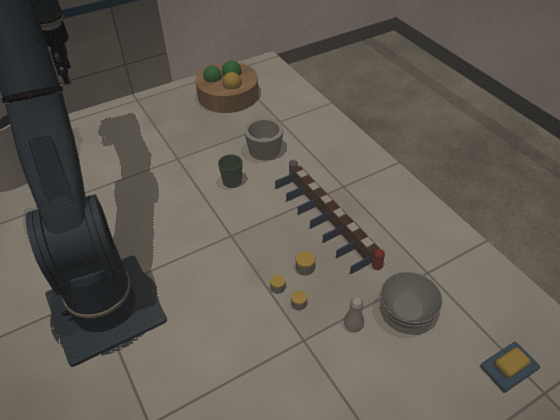

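Scene view: the red post is at (180,271) on the left, which is the robot's -y side, so the counted inlays are 6, 5 and 4. The grey post is at (354,230). There are three yellow-lidded tins at (173,202), (199,191) and (210,212) in scene, and (299,299), (278,283) and (305,262) in side. The one at scene (210,212), nearest the rack, looks largest. I'll measure them all and confirm it in a crop.

```bash
cat > meas.py <<'E'
from h import *
def blobs(m,lo=20):
    n,l,st,c=cv2.connectedComponentsWithStats(m.astype(np.uint8)*255)
    return [(st[i],c[i],l==i) for i in range(1,n) if st[i][4]>=lo]
def tins(s,hgt=0.04,box=(140,170,240,235)):
    hsv=cv2.cvtColor(s["color"],cv2.COLOR_RGB2HSV);h,S,V=cv2.split(hsv)
    m=(h>18)&(h<32)&(S>150)&(V>90)
    out=[]
    for st,c,mk in blobs(m):
        if not(box[0]<c[0]<box[2] and box[1]<c[1]<box[3]):continue
        P=cv2.convexHull(np.argwhere(mk)[:,::-1].astype(np.int32))[:,0]
        Q=np.array([cast(s,u,v,hgt)[:2] for u,v in P]);(q,r)=cv2.minEnclosingCircle((Q*1000).astype(np.float32))
        out.append((c.round(1),st[4],cast(s,*c,hgt).round(4),np.round(q,1),round(2*r,1)))
    return out
E
python3 - <<'E'
from meas import *
a=env.snapshot("scene");b=env.snapshot("side")
for t in tins(a):print("scene",*t)
for t in tins(b,box=(260,240,330,310)):print("side",*t)
for n,s,box in(("scene",a,(165,200,370,290)),("side",b,(270,150,395,275))):
    hsv=cv2.cvtColor(s["color"],cv2.COLOR_RGB2HSV);h,S,V=cv2.split(hsv)
    m=((h<6)|(h>174))&(S>150)&(V>60)
    for st,c,k in blobs(m):
        if box[0]<c[0]<box[2] and box[1]<c[1]<box[3]:print(n,"red",st,c.round(1),cast(s,*c,.031).round(4))
    # rail: brown mask -> region hull, white inside
    br=((h<20)&(S>90)&(V<130)).astype(np.uint8);z=np.zeros_like(br);z[box[1]:box[3],box[0]:box[2]]=br[box[1]:box[3],box[0]:box[2]]
    hull=np.zeros_like(br);cv2.fillConvexPoly(hull,cv2.convexHull(np.argwhere(z)[:,::-1].astype(np.int32)),1)
    hull=cv2.erode(hull,np.ones((3,3)))
    m=(hull>0)&(S<70)&(V>110)
    for st,c,k in blobs(m,8):print(n,"inlay",st,c.round(1),cast(s,*c,.05).round(4))
ca=cv2.resize(a["color"][160:300,140:380],None,fx=3,fy=3,interpolation=2)
cb=cv2.resize(b["color"][150:340,250:450],None,fx=2,fy=2,interpolation=2)
cv2.imwrite("pics/crop_a.png",ca[:,:,::-1]);cv2.imwrite("pics/crop_b.png",cb[:,:,::-1])
E
```

```text
scene [198.3 189.3] 112 [ 0.4014 -0.1642  0.04  ] [ 401.1 -164.5] 37.1
scene [172.5 199.4] 117 [ 0.421 -0.232  0.04 ] [ 420.7 -231.7] 37.0
scene [209.7 209.3] 222 [ 0.4823 -0.1475  0.04  ] [ 481.7 -147.7] 49.1
scene red [172 259  13  25 199] [178.3 269.6] [ 0.6396 -0.2416  0.031 ]
scene inlay [ 172  204  126   62 4134] [224.5 232.2] [ 0.5769 -0.1268  0.05  ]
scene inlay [294 217  22  23 263] [305.  227.5] [0.6135 0.0545 0.05  ]
scene inlay [315 220  27  14 190] [328.7 225.5] [0.6228 0.1091 0.05  ]
side inlay [297 171   9   6  37] [300.9 173.4] [0.6352 0.115  0.05  ]
side inlay [309 183   9   7  40] [313.  185.7] [0.6372 0.0531 0.05  ]
side inlay [296 195  13  12  91] [300.8 199.9] [0.5773 0.0226 0.05  ]
side inlay [321 195  10   8  47] [325.5 198.6] [ 0.6389 -0.0088  0.05  ]
side inlay [ 297  208   65   60 1830] [322.4 242.7] [ 0.5427 -0.1385  0.05  ]
side inlay [334 208  11   9  54] [338.6 212.1] [ 0.6405 -0.0705  0.05  ]
side inlay [347 223  11   8  56] [352.  226.5] [ 0.6408 -0.1323  0.05  ]
side inlay [361 237  12  10  63] [366.7 241.5] [ 0.6429 -0.1943  0.05  ]
side inlay [363 265   9   4  25] [367.7 267. ] [ 0.5953 -0.262   0.05  ]
```

View pics/crop_a.png

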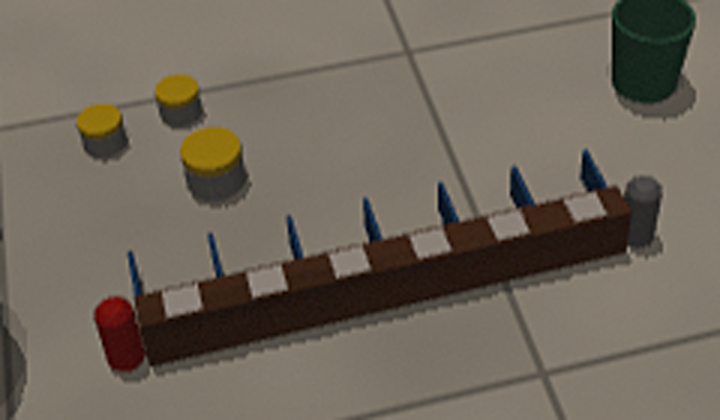

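The crop confirms it: the tin at scene (210,212) is largest, with a 49 mm lid against 37 mm for the other two. The six inlays are evenly spaced at 62 mm in the side view. I'll check the rack pose from both views while turning the tool along the rail.

```bash
python3 - <<'E'
from meas import *
a=env.snapshot("scene");b=env.snapshot("side")
cr=[(585,207),(510,224),(431,243),(350,262),(267,281),(182,300)]
y=np.array([155,93,31,-31,-93,-155])/1e3
side=np.array([cast(b,*p,.05)[:2] for p in [(300.9,173.4),(313,185.7),(325.5,198.6),(338.6,212.1),(352,226.5),(366.7,241.5)]])
sc=np.array([cast(a,u/3+140-.3,v/3+160-.3,.05)[:2] for u,v in cr])
for n,P in(("side",side),("scene",sc)):
    A=np.polyfit(y,P,1);d=A[0];yaw=np.arctan2(-d[0],d[1]);c=A[1]-.073*np.array([np.cos(yaw),np.sin(yaw)])
    print(n,"len",np.linalg.norm(d),"yaw",yaw,"origin",c,"\n",P.round(4).tolist())
print("pestle",cast(b,355,327,0),"bowls",cast(b,411,295,.066), "bowls sc",cast(a,104,265,.066))
E
```

```text
side len 0.9980272987733365 yaw 0.023230477026711098 origin [ 0.5662486 -0.0413286] 
 [[0.6352, 0.1152], [0.6372, 0.053], [0.6388, -0.0088], [0.6405, -0.0705], [0.6408, -0.1323], [0.6428, -0.1944]]
scene len 1.0024888547364565 yaw 0.018845278783186585 origin [ 0.56602166 -0.03712079] 
 [[0.6361, 0.1189], [0.6368, 0.0582], [0.6387, -0.0044], [0.64, -0.0668], [0.641, -0.1291], [0.6415, -0.1912]]
pestle [ 0.489884   -0.36114661  0.        ] bowls [ 0.623243   -0.38914196  0.066     ] bowls sc [ 0.61342376 -0.38727048  0.066     ]
```

>>> {"method": "servo_tool", "body": {"series": [{"jaw": 0, "twist": 1}, {"jaw": 0, "twist": 1}, {"jaw": 0, "twist": 1}, {"jaw": 0, "twist": 1}, {"jaw": 0, "twist": 1}, {"jaw": 0, "twist": 1}, {"jaw": 0, "twist": 1}, {"jaw": 0, "twist": 1}]}}

```text
invalid input
```

>>> {"method": "servo_tool", "body": {"series": [{"jaw": 0, "x": 0, "y": 0, "z": 0, "twist": 1}, {"jaw": 0, "x": 0, "y": 0, "z": 0, "twist": 1}, {"jaw": 0, "x": 0, "y": 0, "z": 0, "twist": 1}, {"jaw": 0, "x": 0, "y": 0, "z": 0, "twist": 1}, {"jaw": 0, "x": 0, "y": 0, "z": 0, "twist": 1}, {"jaw": 0, "x": 0, "y": 0, "z": 0, "twist": 1}, {"jaw": 0, "x": 0, "y": 0, "z": 0, "twist": 1}, {"jaw": 0, "x": 0, "y": 0, "z": 0, "twist": 1}]}}

```text
t: 1.3
tcp_pos: [0.1556, 0.6567, 0.2312]
tool_rot: [2.069, 2.364, -0.0]
force: [-0.0, 0.2, 0.2]
gripper_width: -0.0003
grip_force: 0.0
```

>>> {"method": "servo_tool", "body": {"series": [{"jaw": 0, "x": 0, "y": 0, "z": 0, "twist": 0.745}, {"jaw": 0, "x": -1, "y": 0.57, "z": 0, "twist": 0}, {"jaw": 0, "x": -1, "y": 0.57, "z": 0, "twist": 0}, {"jaw": 0, "x": -1, "y": 0.57, "z": 0, "twist": 0}, {"jaw": 0, "x": -1, "y": 0.57, "z": 0, "twist": 0}, {"jaw": 0, "x": -1, "y": 0.57, "z": 0, "twist": 0}, {"jaw": 0, "x": -1, "y": 0.57, "z": 0, "twist": 0}, {"jaw": 0, "x": -1, "y": 0.57, "z": 0, "twist": 0}]}}

```text
t: 2.3
tcp_pos: [0.2397, 0.5179, 0.2313]
tool_rot: [-2.192, -2.251, -0.0]
force: [0.3, -0.7, -0.2]
gripper_width: 0.0001
grip_force: 0.0
```

>>> {"method": "servo_tool", "body": {"series": [{"jaw": 0, "x": -1, "y": 0.57, "z": 0, "twist": 0}, {"jaw": 0, "x": -1, "y": 0.57, "z": 0, "twist": 0}, {"jaw": 0, "x": -1, "y": 0.57, "z": 0, "twist": 0}, {"jaw": 0, "x": -1, "y": 0.57, "z": 0, "twist": 0}, {"jaw": 0, "x": -1, "y": 0.57, "z": 0, "twist": 0}, {"jaw": 0, "x": -1, "y": 0.57, "z": 0, "twist": 0}, {"jaw": 0, "x": -1, "y": 0.57, "z": 0, "twist": 0}, {"jaw": 0, "x": -1, "y": 0.57, "z": 0, "twist": 0}]}}

```text
t: 3.3
tcp_pos: [0.3352, 0.36, 0.2313]
tool_rot: [-2.192, -2.25, -0.0]
force: [1.1, 0.7, -0.7]
gripper_width: -0.0002
grip_force: 0.0
```

>>> {"method": "servo_tool", "body": {"series": [{"jaw": 0, "x": -1, "y": 0.57, "z": 0, "twist": 0}, {"jaw": 0, "x": -1, "y": 0.57, "z": 0, "twist": 0}, {"jaw": 0, "x": -1, "y": 0.57, "z": 0, "twist": 0}, {"jaw": 0, "x": -1, "y": 0.57, "z": 0, "twist": 0}, {"jaw": 0, "x": -1, "y": 0.57, "z": 0, "twist": 0}, {"jaw": 0, "x": -1, "y": 0.57, "z": 0, "twist": 0}, {"jaw": 0, "x": -1, "y": 0.57, "z": 0, "twist": 0}, {"jaw": 0, "x": -1, "y": 0.57, "z": 0, "twist": 0}]}}

```text
t: 4.3
tcp_pos: [0.4303, 0.2024, 0.2313]
tool_rot: [-2.192, -2.25, -0.0]
force: [0.5, 0.2, 0.1]
gripper_width: -0.0001
grip_force: 0.0
```

>>> {"method": "servo_tool", "body": {"series": [{"jaw": 0, "x": -1, "y": 0.57, "z": 0, "twist": 0}, {"jaw": 0, "x": -1, "y": 0.57, "z": 0, "twist": 0}, {"jaw": 0, "x": -1, "y": 0.57, "z": 0, "twist": 0}, {"jaw": 0, "x": -1, "y": 0.57, "z": 0, "twist": 0}, {"jaw": 0, "x": -1, "y": 0.57, "z": 0, "twist": 0}, {"jaw": 0, "x": -1, "y": 0.57, "z": 0, "twist": 0}, {"jaw": 0, "x": -1, "y": 0.57, "z": 0, "twist": 0}, {"jaw": 0, "x": -1, "y": 0.57, "z": 0, "twist": 0}]}}

```text
t: 5.3
tcp_pos: [0.5254, 0.0449, 0.2313]
tool_rot: [-2.192, -2.25, -0.0]
force: [0.2, -0.2, 0.1]
gripper_width: -0.0002
grip_force: 0.0
```

>>> {"method": "servo_tool", "body": {"series": [{"jaw": 0, "x": -1, "y": 0.57, "z": 0, "twist": 0}, {"jaw": 0, "x": -1, "y": 0.57, "z": 0, "twist": 0}, {"jaw": 0, "x": -1, "y": 0.57, "z": 0, "twist": 0}, {"jaw": 0, "x": -1, "y": 0.57, "z": 0, "twist": 0}, {"jaw": 0, "x": -1, "y": 0.57, "z": 0, "twist": 0}, {"jaw": 0, "x": -1, "y": 0.57, "z": 0, "twist": 0}, {"jaw": 0, "x": -1, "y": 0.57, "z": 0, "twist": 0}, {"jaw": 0, "x": -1, "y": 0.57, "z": 0, "twist": 0}]}}

```text
t: 6.3
tcp_pos: [0.6206, -0.1127, 0.2312]
tool_rot: [-2.192, -2.25, 0.0]
force: [0.0, 0.1, -0.9]
gripper_width: 0.0002
grip_force: 0.0
```

>>> {"method": "servo_tool", "body": {"series": [{"jaw": 0, "x": -1, "y": 0.2, "z": 0.9, "twist": 0}, {"jaw": 0, "x": -1, "y": 0.2, "z": 0.9, "twist": 0}, {"jaw": 0, "x": -1, "y": 0.2, "z": 0.9, "twist": 0}, {"jaw": 0, "x": -0.9, "y": 0.2, "z": 0.9, "twist": 0}, {"jaw": 0, "x": 0, "y": 0, "z": 0.9, "twist": 0}, {"jaw": 0, "x": 0, "y": 0, "z": 0.9, "twist": 0}, {"jaw": 0, "x": 0, "y": 0, "z": 0, "twist": 0}]}}

```text
t: 7.18
tcp_pos: [0.6379, -0.1872, 0.1215]
tool_rot: [-2.188, -2.25, 0.001]
force: [-0.6, -0.2, 0.1]
gripper_width: -0.0002
grip_force: 0.0
```

```bash
python3 - <<'E'
from h import *
st=env.sense();s=env.snapshot("wrist");cv2.imwrite("pics/w1.png",s["color"][:,:,::-1])
print(st["tcp_pos"],st["tool_rot"],s["camera_matrix"],np.round(s["mount"],4))
E
```

```text
[ 0.63788651 -0.18719866  0.12154246] [-2.18848743e+00 -2.24974773e+00  1.46192137e-03] [[364.72464599   0.         280.19889916]
 [  0.         364.72464599 205.43561625]
 [  0.           0.           1.        ]] [[ 6.000e-04  9.566e-01  2.914e-01  7.450e-02]
 [ 1.000e+00 -9.000e-04  1.000e-03 -1.800e-03]
 [ 1.200e-03  2.914e-01 -9.566e-01 -1.421e-01]
 [ 0.000e+00  0.000e+00  0.000e+00  1.000e+00]]
```

View pics/w1.png

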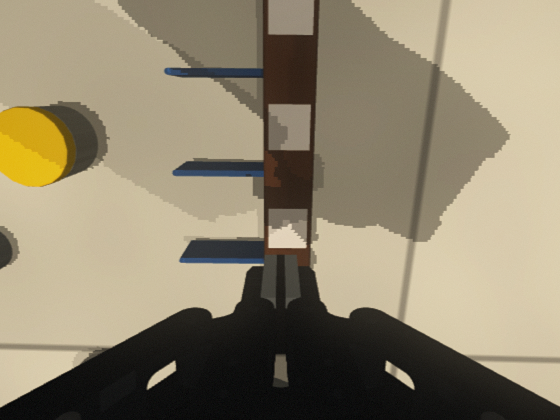

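The wrist view shows the rail with inlay 5 at (289,127), inlay 6 at (288,229), just ahead of the shut fingertips at (281,258), and the large tin at left (33,146). I'll measure these.

```bash
cat >> h.py <<'E'
def wcast(s,st,u,v,z):
    M=np.array(s["mount"]);Rt=R.from_rotvec(st["tool_rot"]).as_matrix()
    d=np.linalg.inv(s["camera_matrix"])@[u,v,1];d=Rt@M[:3,:3]@(d*[1,-1,-1]);e=st["tcp_pos"]+Rt@M[:3,3]
    return e+d*(z-e[2])/d[2]
E
python3 - <<'E'
from h import *
st=env.sense();s=env.snapshot("wrist")
for n,p,z in(("in5",(289,127.5),.05),("in5 top",(289,104),.05),("in5 bot",(288.5,150.5),.05),("in6 top",(288,209),.05),("in6",(288,228.5),.05),("tin right",(76,146),.04),("tin top",(33,107),.04),("tin bot",(33,185.5),.04),("tip",(281,258),st["tcp_pos"][2]),("tip top",(281,254),st["tcp_pos"][2])):print(n,wcast(s,st,*p,z).round(4))
print(st["tcp_pos"])
E
```

```text
in5 [ 0.6399 -0.1315  0.05  ]
in5 top [ 0.6394 -0.1184  0.05  ]
in5 bot [ 0.6401 -0.1447  0.05  ]
in6 top [ 0.641  -0.1808  0.05  ]
in6 [ 0.6414 -0.1936  0.05  ]
tin right [ 0.5097 -0.1472  0.04  ]
tin top [ 0.4871 -0.1246  0.04  ]
tin bot [ 0.479 -0.173  0.04 ]
tip [ 0.6367 -0.18    0.1227]
tip top [ 0.6366 -0.1781  0.1227]
[ 0.63849811 -0.1877064   0.12268621]
```

>>> {"method": "servo_tool", "body": {"series": [{"jaw": 0, "x": -0.3, "y": 0.12, "z": 1, "twist": 0}, {"jaw": 0, "x": 0, "y": 0, "z": 1, "twist": 0}, {"jaw": 0, "x": 0, "y": 0, "z": 1, "twist": 0}, {"jaw": 0, "x": 0, "y": 0, "z": 0, "twist": 0}, {"jaw": 0, "x": 0, "y": 0, "z": 0, "twist": 0}]}}

```text
t: 7.9
tcp_pos: [0.6415, -0.195, 0.0636]
tool_rot: [2.192, 2.25, 0.0]
force: [-0.4, -0.4, -0.1]
gripper_width: -0.0
grip_force: 0.0
```

>>> {"method": "servo_tool", "body": {"series": [{"jaw": 0, "x": 0, "y": 0, "z": 0.3, "twist": 0}, {"jaw": 0, "x": 0, "y": 0, "z": 0.25, "twist": 0}, {"jaw": 0, "x": 0, "y": 0, "z": 0.15, "twist": 0}, {"jaw": 0, "x": 0, "y": 0, "z": 0, "twist": 0}, {"jaw": 0, "x": 0, "y": 0, "z": 0, "twist": 0}]}}

```text
t: 8.52
tcp_pos: [0.6412, -0.1947, 0.0504]
tool_rot: [2.192, 2.25, 0.001]
force: [-4.7, 1.8, 11.2]
gripper_width: -0.0
grip_force: 5.6
```

>>> {"method": "servo_tool", "body": {"series": [{"jaw": 0, "x": 0, "y": 0, "z": -0.8, "twist": 0}, {"jaw": 0, "x": 0, "y": 0, "z": 0, "twist": 0}, {"jaw": 0, "x": 1, "y": 0, "z": 0, "twist": 0}, {"jaw": 0, "x": 1, "y": 0, "z": 0, "twist": 0}, {"jaw": 0, "x": 1, "y": 0, "z": 0, "twist": 0}, {"jaw": 0, "x": 0.15, "y": 0, "z": 0, "twist": 0}, {"jaw": 0, "x": 0, "y": 0, "z": 0, "twist": 0}]}}

```text
t: 9.4
tcp_pos: [0.6396, -0.1316, 0.0653]
tool_rot: [2.191, 2.251, -0.0]
force: [-0.3, -0.2, -1.0]
gripper_width: -0.0002
grip_force: 0.0
```

>>> {"method": "servo_tool", "body": {"series": [{"jaw": 0, "x": 0, "y": 0, "z": 0.4, "twist": 0}, {"jaw": 0, "x": 0, "y": 0, "z": 0.25, "twist": 0}, {"jaw": 0, "x": 0, "y": 0, "z": 0.15, "twist": 0}, {"jaw": 0, "x": 0, "y": 0, "z": 0, "twist": 0}, {"jaw": 0, "x": 0, "y": 0, "z": 0, "twist": 0}]}}

```text
t: 10.02
tcp_pos: [0.6392, -0.1325, 0.0504]
tool_rot: [-2.193, -2.249, -0.0]
force: [-5.0, 1.6, 14.6]
gripper_width: 0.0003
grip_force: 7.3
```

>>> {"method": "servo_tool", "body": {"series": [{"jaw": 0, "x": 0, "y": 0, "z": -0.8, "twist": 0}, {"jaw": 0, "x": 0, "y": 0, "z": 0, "twist": 0}, {"jaw": 0, "x": 1, "y": 0, "z": 0, "twist": 0}, {"jaw": 0, "x": 1, "y": 0, "z": 0, "twist": 0}, {"jaw": 0, "x": 1, "y": 0, "z": 0, "twist": 0}, {"jaw": 0, "x": 0.1, "y": 0, "z": 0, "twist": 0}, {"jaw": 0, "x": 0, "y": 0, "z": 0, "twist": 0}]}}

```text
t: 10.9
tcp_pos: [0.6379, -0.0698, 0.0653]
tool_rot: [2.191, 2.251, -0.001]
force: [-0.6, 0.2, -0.2]
gripper_width: 0.0001
grip_force: 0.0
```

>>> {"method": "servo_tool", "body": {"series": [{"jaw": 0, "x": 0, "y": 0.05, "z": 0.4, "twist": 0}, {"jaw": 0, "x": 0, "y": 0, "z": 0.25, "twist": 0}, {"jaw": 0, "x": 0, "y": 0, "z": 0.15, "twist": 0}, {"jaw": 0, "x": 0, "y": 0, "z": 0, "twist": 0}, {"jaw": 0, "x": 0, "y": 0, "z": 0, "twist": 0}]}}

```text
t: 11.52
tcp_pos: [0.6386, -0.0705, 0.0503]
tool_rot: [-2.193, -2.249, -0.0]
force: [-5.3, 1.1, 14.9]
gripper_width: 0.0002
grip_force: 7.4
```

>>> {"method": "servo_tool", "body": {"series": [{"jaw": 15, "x": 0, "y": 0, "z": -1, "twist": 0}, {"jaw": 15, "x": 0, "y": 0, "z": -1, "twist": 0}, {"jaw": 15, "x": 0, "y": -1, "z": -1, "twist": 0}, {"jaw": 15, "x": -1, "y": -1, "z": 0, "twist": 0}, {"jaw": 15, "x": -1, "y": -1, "z": 0, "twist": 0}, {"jaw": 15, "x": -1, "y": -1, "z": 0, "twist": 0}, {"jaw": 15, "x": -1, "y": -1, "z": 0, "twist": 0}, {"jaw": 15, "x": 0, "y": 0, "z": 0, "twist": 0}]}}

```text
t: 12.52
tcp_pos: [0.5393, -0.1548, 0.1094]
tool_rot: [-2.197, -2.246, 0.002]
force: [0.3, 0.3, -0.1]
gripper_width: 0.0126
grip_force: 0.0
```

>>> {"method": "servo_tool", "body": {"series": [{"jaw": 18, "x": -0.4, "y": -1, "z": 0, "twist": 0}, {"jaw": 18, "x": -0.4, "y": -1, "z": 0, "twist": 0}, {"jaw": 18, "x": -0.4, "y": -1, "z": 0, "twist": 0}, {"jaw": 18, "x": -0.3, "y": -1, "z": 0, "twist": 0}, {"jaw": 18, "x": 0, "y": 0, "z": 0, "twist": 1}, {"jaw": 18, "x": 0, "y": 0, "z": 0, "twist": 1}, {"jaw": 18, "x": 0, "y": 0, "z": 0, "twist": 1}, {"jaw": 18, "x": 0, "y": 0, "z": 0, "twist": 0.85}]}}

```text
t: 13.52
tcp_pos: [0.4626, -0.184, 0.1091]
tool_rot: [2.745, 1.528, 0.0]
force: [-0.1, -0.6, 0.2]
gripper_width: 0.015
grip_force: 0.0
```

```bash
python3 - <<'E'
from meas import *
print(tins(env.snapshot("scene")))
st=env.sense();s=env.snapshot("wrist");cv2.imwrite("pics/w2.png",s["color"][:,:,::-1]);print(st["tcp_pos"],st["tool_rot"],st["gripper_width"])
hsv=cv2.cvtColor(s["color"],cv2.COLOR_RGB2HSV);h,S,V=cv2.split(hsv)
for b,c,k in blobs((h>18)&(h<32)&(S>150)&(V>90),100):
    Q=np.array([wcast(s,st,*p[0],.04)[:2]*1000 for p in cv2.convexHull(np.argwhere(k)[:,::-1].astype(np.int32))],np.float32)
    print(b,cv2.minEnclosingCircle(Q))
E
```

```text
[(array([198.3, 189.3]), np.int32(112), array([ 0.4014, -0.1642,  0.04  ]), array([ 401.1, -164.5]), 37.1), (array([172.4, 199.4]), np.int32(118), array([ 0.4211, -0.2321,  0.04  ]), array([ 421. , -231.9]), 37.5), (array([209.9, 209.8]), np.int32(193), array([ 0.4842, -0.1472,  0.04  ]), array([ 482.2, -147.1]), 48.4)]
[ 0.46264293 -0.18389862  0.10906634] [-2.74921326e+00 -1.52017821e+00 -3.79400887e-04] 0.015440279376719358
[ 232  113   84   85 5489] ((478.6893310546875, -148.14573669433594), 24.534648895263672)
[ 143  220   58   55 2443] ((393.62542724609375, -162.8426055908203), 19.019813537597656)
[259 287  22  48 677] ((416.72015380859375, -230.9986572265625), 18.027036666870117)
```

View pics/w2.png

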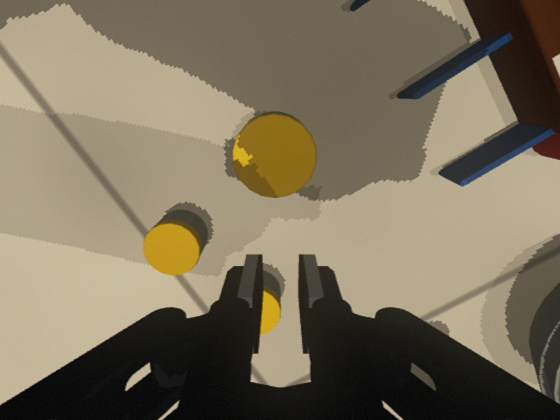

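Wrist view: the large tin is dead ahead at (274,155). The small ones at (172,248) and (268,312) are clear of the fingers. I'll back off slightly, go down, and push diagonally.

>>> {"method": "servo_tool", "body": {"series": [{"jaw": 18, "x": -0.4, "y": -0.18, "z": 0, "twist": 0}, {"jaw": 18, "x": 0, "y": 0, "z": 1, "twist": 0}, {"jaw": 18, "x": 0, "y": 0, "z": 1, "twist": 0}, {"jaw": 18, "x": 0, "y": 0, "z": 1, "twist": 0}, {"jaw": 18, "x": 0, "y": 0, "z": 1, "twist": 0}, {"jaw": 18, "x": 0, "y": 0, "z": 0.8, "twist": 0}, {"jaw": 18, "x": 0, "y": 0, "z": 0, "twist": 0}]}}

```text
t: 14.5
tcp_pos: [0.4537, -0.1895, 0.0127]
tool_rot: [-2.74, -1.534, 0.002]
force: [0.3, 0.3, -0.1]
gripper_width: 0.0155
grip_force: 0.0
```

>>> {"method": "servo_tool", "body": {"series": [{"jaw": 18, "x": 0.4, "y": 0, "z": 0, "twist": 0}, {"jaw": 18, "x": 0.4, "y": 0, "z": 0, "twist": 0}, {"jaw": 18, "x": 0.4, "y": 0, "z": 0, "twist": 0}, {"jaw": 18, "x": 0.4, "y": 0, "z": 0, "twist": 0}, {"jaw": 18, "x": 0.4, "y": 0, "z": 0, "twist": 0}, {"jaw": 18, "x": 0.4, "y": 0, "z": 0, "twist": 0}, {"jaw": 18, "x": 0.3, "y": 0, "z": 0, "twist": 0}, {"jaw": 18, "x": 0, "y": 0, "z": 0, "twist": 0}]}}

```text
t: 15.5
tcp_pos: [0.4833, -0.1423, 0.0131]
tool_rot: [-2.74, -1.534, -0.0]
force: [-0.0, 0.4, 0.3]
gripper_width: 0.015
grip_force: 0.0
```

```bash
cat > tin.py <<'E'
from meas import *
def tin():
    st=env.sense();s=env.snapshot("wrist");print("tcp",st["tcp_pos"].round(4),"x-angle",np.degrees(2*np.arctan2(st["tool_rot"][1],st["tool_rot"][0]))%360, "F",st["force"].round(1))
    h,S,V=cv2.split(cv2.cvtColor(s["color"],cv2.COLOR_RGB2HSV))
    for b,c,k in blobs((h>18)&(h<32)&(S>150)&(V>60),100):
        Q=np.array([wcast(s,st,*p[0],.04)[:2]*1000 for p in cv2.convexHull(np.argwhere(k)[:,::-1].astype(np.int32))],np.float32)
        print("wrist",b,cv2.minEnclosingCircle(Q))
    for t in tins(env.snapshot("scene"),box=(140,170,330,270)):print("scene",t)
    return s
E
python3 -c "from tin import *;tin()"
```

```text
tcp [ 0.4833 -0.1423  0.0131] x-angle 58.49332086303889 F [-0.   0.4  0.3]
wrist [  208   139   146   143 16113] ((500.28533935546875, -111.60539245605469), 24.974693298339844)
scene (array([194.5, 190. ]), np.int32(42), array([ 0.4013, -0.174 ,  0.04  ]), array([ 401.5, -172.9]), 32.2)
scene (array([172.4, 199.4]), np.int32(118), array([ 0.4211, -0.2321,  0.04  ]), array([ 421. , -231.9]), 37.5)
scene (array([227.1, 213.9]), np.int32(151), array([ 0.5099, -0.1094,  0.04  ]), array([ 504.3, -110.8]), 48.9)
```

>>> {"method": "servo_tool", "body": {"series": [{"jaw": 18, "x": 0.3, "y": 0, "z": 0, "twist": 0}, {"jaw": 18, "x": 0.4, "y": 0, "z": 0, "twist": 0}, {"jaw": 18, "x": 0.4, "y": 0, "z": 0, "twist": 0}, {"jaw": 18, "x": 0.4, "y": 0, "z": 0, "twist": 0}, {"jaw": 18, "x": 0.4, "y": 0, "z": 0, "twist": 0}, {"jaw": 18, "x": 0.3, "y": 0, "z": 0, "twist": 0}, {"jaw": 18, "x": 0.1, "y": 0, "z": 0, "twist": 0}, {"jaw": 18, "x": 0, "y": 0, "z": 0, "twist": 0}]}}

```text
t: 16.6
tcp_pos: [0.5071, -0.1041, 0.0133]
tool_rot: [2.742, 1.533, 0.0]
force: [0.4, 0.9, -0.7]
gripper_width: 0.0154
grip_force: 0.0
```

```bash
python3 -c "from tin import *;s=tin();cv2.imwrite('pics/w3.png',s['color'][:,:,::-1])"
```

```text
tcp [ 0.5071 -0.1041  0.0133] x-angle 58.42805877964962 F [ 0.4  0.9 -0.7]
wrist [  207   139   146   143 16070] ((523.883544921875, -73.12561798095703), 24.923593521118164)
scene (array([198.3, 189.4]), np.int32(113), array([ 0.4015, -0.1643,  0.04  ]), array([ 401.3, -164.6]), 37.3)
scene (array([172.4, 199.4]), np.int32(118), array([ 0.4211, -0.2321,  0.04  ]), array([ 421. , -231.9]), 37.5)
scene (array([244.6, 217.5]), np.int32(141), array([ 0.5337, -0.0711,  0.04  ]), array([527.4, -72.9]), 48.2)
```

View pics/w3.png

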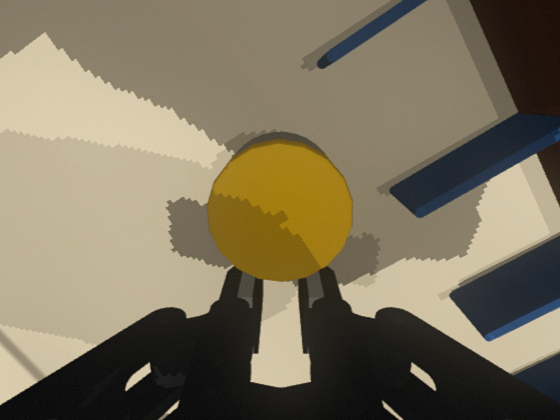

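The tin sits squarely in the cradle at (280,211), with the third gap's divider ends at (322,64) and (410,210) ahead of it. I'll retreat, turn to face the rack and move behind the tin.

```bash
python3 -c "
from h import *
st=env.sense();s=env.snapshot('wrist')
p=[wcast(s,st,*q,.032) for q in((323,66),(417,214))];print(np.round(p,4),np.mean(p,0),np.linalg.norm(p[0]-p[1]))"
```

```text
[[ 0.5601 -0.0406  0.032 ]
 [ 0.5642 -0.1011  0.032 ]] [ 0.56213102 -0.07088347  0.032     ] 0.06062176855303433
```

>>> {"method": "servo_tool", "body": {"series": [{"jaw": 18, "x": -1, "y": 0, "z": 0, "twist": 0}, {"jaw": 18, "x": 0, "y": 0, "z": 0, "twist": 1}, {"jaw": 18, "x": 0, "y": 0, "z": 0, "twist": 1}, {"jaw": 18, "x": 0, "y": 0, "z": 0, "twist": 1}, {"jaw": 18, "x": 0, "y": 0, "z": 0, "twist": 1}, {"jaw": 18, "x": 0, "y": 0, "z": 0, "twist": 1}, {"jaw": 18, "x": 0, "y": 0, "z": 0, "twist": 1}, {"jaw": 18, "x": 0, "y": 0, "z": 0, "twist": 0.65}]}}

```text
t: 17.75
tcp_pos: [0.4966, -0.1213, 0.0133]
tool_rot: [-3.141, -0.028, -0.0]
force: [0.3, 0.8, 0.2]
gripper_width: 0.0154
grip_force: 0.0
```

>>> {"method": "servo_tool", "body": {"series": [{"jaw": 18, "x": -1, "y": 0, "z": 0, "twist": 0}, {"jaw": 18, "x": -0.1, "y": -0.8, "z": 0, "twist": 0}, {"jaw": 18, "x": 0, "y": -0.8, "z": 0, "twist": 0}, {"jaw": 18, "x": 0, "y": -0.8, "z": 0, "twist": 0}, {"jaw": 18, "x": 0, "y": 0, "z": 0, "twist": 0}, {"jaw": 18, "x": 0, "y": 0, "z": 0, "twist": 0}]}}

```text
t: 18.5
tcp_pos: [0.4738, -0.0739, 0.0134]
tool_rot: [3.141, 0.035, 0.0]
force: [-0.3, -0.2, -0.6]
gripper_width: 0.0156
grip_force: 0.0
```

```bash
python3 -c "from tin import *;s=tin();cv2.imwrite('pics/w4.png',s['color'][:,:,::-1])"
```

```text
tcp [ 0.4738 -0.0739  0.0134] x-angle 1.2944460922076622 F [-0.3 -0.2 -0.6]
wrist [  209    88   152   151 17725] ((523.7432250976562, -74.03336334228516), 24.448383331298828)
scene (array([198.3, 189.4]), np.int32(113), array([ 0.4015, -0.1643,  0.04  ]), array([ 401.3, -164.6]), 37.3)
scene (array([172.4, 199.4]), np.int32(118), array([ 0.4211, -0.2321,  0.04  ]), array([ 421. , -231.9]), 37.5)
scene (array([243.3, 215.7]), np.int32(223), array([ 0.5268, -0.0728,  0.04  ]), array([526.6, -73.6]), 49.1)
```

View pics/w4.png

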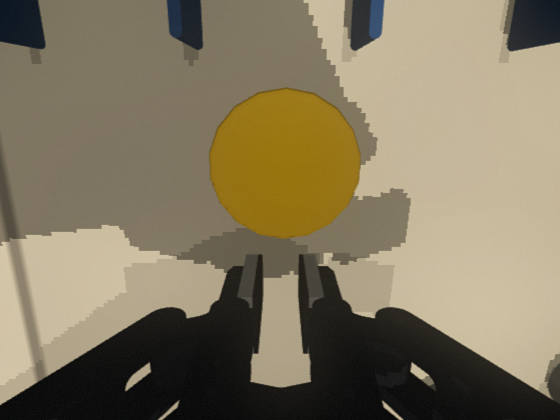

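The tin, at column 285, is about 3 mm to the right of the gap's centre at roughly 276. I'll shift the fingers 3 mm to the left and push ahead.

>>> {"method": "servo_tool", "body": {"series": [{"jaw": 18, "x": 0, "y": -0.2, "z": 0, "twist": 0}, {"jaw": 18, "x": 0.4, "y": 0, "z": 0, "twist": 0}, {"jaw": 18, "x": 0.3, "y": 0, "z": 0, "twist": 0}, {"jaw": 18, "x": 0.3, "y": 0, "z": 0, "twist": 0}, {"jaw": 18, "x": 0.3, "y": 0, "z": 0, "twist": 0}, {"jaw": 18, "x": 0.3, "y": 0, "z": 0, "twist": 0}, {"jaw": 18, "x": 0.3, "y": 0, "z": 0, "twist": 0}, {"jaw": 18, "x": 0, "y": 0, "z": 0, "twist": 0}]}}

```text
t: 19.6
tcp_pos: [0.5124, -0.0688, 0.0133]
tool_rot: [3.141, 0.036, 0.002]
force: [-0.8, -0.3, -1.0]
gripper_width: 0.0156
grip_force: 0.0
```

```bash
python3 -c "from tin import *;s=tin();cv2.imwrite('pics/w5.png',s['color'][:,:,::-1])"
```

```text
tcp [ 0.5124 -0.0688  0.0133] x-angle 1.2984753241513254 F [-0.8 -0.3 -1. ]
wrist [  219   137   145   143 16149] ((547.466064453125, -71.87452697753906), 24.884580612182617)
scene (array([198.3, 189.4]), np.int32(114), array([ 0.4017, -0.1643,  0.04  ]), array([ 401.6, -164.8]), 37.9)
scene (array([172.4, 199.4]), np.int32(118), array([ 0.4211, -0.2321,  0.04  ]), array([ 421. , -231.9]), 37.5)
scene (array([246.2, 222.5]), np.int32(223), array([ 0.551, -0.071,  0.04 ]), array([549.6, -70.7]), 48.5)
```

View pics/w5.png

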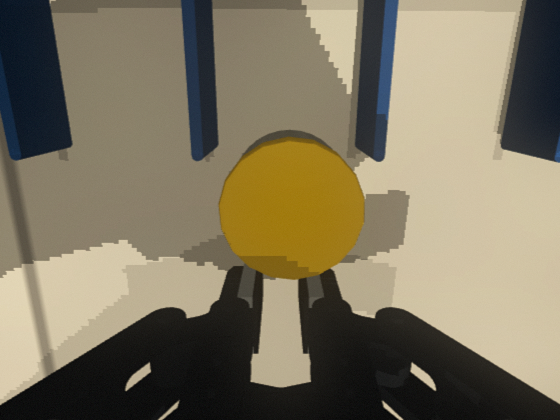

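The tin, at column 292, is centred to about 1 mm between the divider ends at 198 and 378. I'll keep pushing.

>>> {"method": "servo_tool", "body": {"series": [{"jaw": 18, "x": 0.3, "y": 0, "z": 0, "twist": 0}, {"jaw": 18, "x": 0.3, "y": 0, "z": 0, "twist": 0}, {"jaw": 18, "x": 0.3, "y": 0, "z": 0, "twist": 0}, {"jaw": 18, "x": 0.3, "y": 0, "z": 0, "twist": 0}, {"jaw": 18, "x": 0.3, "y": 0, "z": 0, "twist": 0}, {"jaw": 18, "x": 0.3, "y": 0, "z": 0, "twist": 0}, {"jaw": 18, "x": 0.2, "y": 0, "z": 0, "twist": 0}, {"jaw": 18, "x": 0, "y": 0, "z": 0, "twist": 0}]}}

```text
t: 20.7
tcp_pos: [0.552, -0.068, 0.0133]
tool_rot: [3.141, 0.035, 0.001]
force: [-0.2, 0.0, -0.5]
gripper_width: 0.0155
grip_force: 0.0
```

>>> {"method": "servo_tool", "body": {"series": [{"jaw": 18, "x": 0.15, "y": 0, "z": 0, "twist": 0}, {"jaw": 18, "x": 0.15, "y": 0, "z": 0, "twist": 0}, {"jaw": 18, "x": 0.1, "y": 0, "z": 0, "twist": 0}, {"jaw": 18, "x": 0, "y": 0, "z": 0, "twist": 0}]}}

```text
t: 21.2
tcp_pos: [0.5597, -0.0678, 0.0133]
tool_rot: [3.141, 0.035, 0.001]
force: [-0.7, -0.0, 0.3]
gripper_width: 0.0153
grip_force: 0.3
```

```bash
python3 -c "from tin import *;tin()"
```

```text
tcp [ 0.5597 -0.0678  0.0133] x-angle 1.269663027750627 F [-0.7 -0.   0.3]
wrist [  208   141   146   141 16092] ((593.4945068359375, -66.95293426513672), 24.886009216308594)
scene (array([198.3, 189.4]), np.int32(114), array([ 0.4017, -0.1643,  0.04  ]), array([ 401.6, -164.8]), 37.9)
scene (array([172.4, 199.4]), np.int32(118), array([ 0.4211, -0.2321,  0.04  ]), array([ 421. , -231.9]), 37.5)
scene (array([252.2, 235.6]), np.int32(224), array([ 0.5957, -0.0666,  0.04  ]), array([594.6, -66.3]), 48.5)
```

>>> {"method": "servo_tool", "body": {"series": [{"jaw": 18, "x": 0.1, "y": 0, "z": 0, "twist": 0}, {"jaw": 18, "x": 0.1, "y": 0, "z": 0, "twist": 0}, {"jaw": 18, "x": 0, "y": 0, "z": 0, "twist": 0}]}}

```text
t: 21.68
tcp_pos: [0.5636, -0.0678, 0.0133]
tool_rot: [3.141, 0.035, 0.0]
force: [-1.0, 0.8, 0.6]
gripper_width: 0.0151
grip_force: 0.5
```

>>> {"method": "servo_tool", "body": {"series": [{"jaw": 18, "x": 0.1, "y": 0, "z": 0, "twist": 0}, {"jaw": 18, "x": 0, "y": 0, "z": 0, "twist": 0}]}}

```text
t: 21.92
tcp_pos: [0.5653, -0.0677, 0.0133]
tool_rot: [3.141, 0.035, -0.0]
force: [-2.9, -0.7, 1.2]
gripper_width: 0.0152
grip_force: 1.2
```

>>> {"method": "servo_tool", "body": {"series": [{"jaw": 18, "x": 0.07, "y": 0, "z": 0, "twist": 0}, {"jaw": 18, "x": 0, "y": 0, "z": 0, "twist": 0}]}}

```text
t: 22.18
tcp_pos: [0.5654, -0.0677, 0.0132]
tool_rot: [-3.141, -0.034, 0.003]
force: [-7.1, -0.4, 4.3]
gripper_width: 0.0154
grip_force: 3.5
```

The push stalls at 7 N, so the tin is against the rail. I'll back off, rise and check.

>>> {"method": "servo_tool", "body": {"series": [{"jaw": 18, "x": -0.3, "y": 0, "z": 0, "twist": 0}, {"jaw": 18, "x": -1, "y": 0, "z": 0, "twist": 0}, {"jaw": 18, "x": -1, "y": 0, "z": 0, "twist": 0}, {"jaw": 18, "x": 0, "y": 0, "z": -1, "twist": 0}, {"jaw": 18, "x": 0, "y": 0, "z": -1, "twist": 0}, {"jaw": 18, "x": 0, "y": 0, "z": -1, "twist": 0}, {"jaw": 18, "x": 0, "y": 0, "z": -1, "twist": 0}, {"jaw": 18, "x": 0, "y": 0, "z": 0, "twist": 0}]}}

```text
t: 23.18
tcp_pos: [0.522, -0.0689, 0.0944]
tool_rot: [3.141, 0.035, 0.005]
force: [0.6, 0.1, -0.1]
gripper_width: 0.0153
grip_force: 0.0
```

```bash
python3 -c "
from tin import *;s=tin();a=env.snapshot('scene')['color'][160:300,100:380]
cv2.imwrite('pics/fin.png',np.vstack([s['color'],cv2.resize(a,(560,280))])[:600,:,::-1][240*0:])
b=cv2.resize(s['color'],(373,280));cv2.imwrite('pics/fin.png',np.hstack([b,cv2.resize(a[:,50:250],(400,280))])[:,:,::-1])"
```

```text
tcp [ 0.522  -0.0689  0.0944] x-angle 1.2830247074670451 F [ 0.6  0.1 -0.1]
wrist [ 232   36   96  100 7487] ((597.8291625976562, -66.80854034423828), 24.664081573486328)
wrist [ 491  353   51   38 1010] ((421.67626953125, -224.40225219726562), 20.772293090820312)
scene (array([198.3, 189.4]), np.int32(113), array([ 0.4015, -0.1643,  0.04  ]), array([ 401.3, -164.6]), 37.3)
scene (array([172.4, 199.4]), np.int32(118), array([ 0.4211, -0.2321,  0.04  ]), array([ 421. , -231.9]), 37.5)
scene (array([252.6, 236.1]), np.int32(217), array([ 0.5972, -0.066 ,  0.04  ]), array([599.9, -65.6]), 47.8)
```

View pics/fin.png

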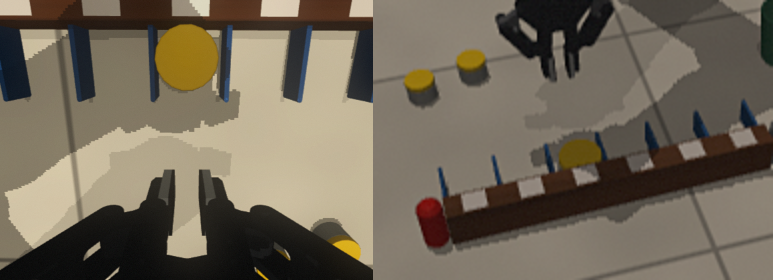

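The tin stands upright against the rail between the third and fourth dividers from the red post, and the gripper is clear.

```bash
python3 -c "
from station import env
print(env.hand_in())"
```

```text
the job is handed in; nothing more can be done
None
```

I touched inlays 6, 5 and 4 in order from the red end, pushed the large tin upright into the third gap until it stalled at 7 N against the rail, backed the gripper clear and handed the job in at about 23 s; the hand-in returned no verdict.

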